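# Rehang a tray of tacky mallet faces on the keeper hook

### The job

The rubber mallet faces in the hanging tray are tacky on top and must not slide together, and the cart is about to be wheeled away. Take the tray off its hook, carry it level, without setting it down, to the empty double hook that has the hinged keeper, and lower it gently so that the handle bar sits in both prongs. Then swing the keeper all the way down over the handle and let go, leaving the other things on the cart where they are.

Things in the scene. Friction and masses are not known exactly. Their poses are not given: they have to be found in the camera images.
- tray_grip (a point): Centre of the hanging tray's handle, where it is grasped: a flat-sided ash grip 14 (x) x 50 (y) x 18 mm high on the level top bar (8 mm round steel) of a stiff wire handle. The bar runs along y, straight for 72 mm each side, then bends down into two legs 84 mm either side of the centre. Handle and tray are rigid. z is up when level.
- tray: Open aluminium tray, 90 (x) x 160 (y) x 18 mm high, walls 3 mm, on the handle of tray_grip; same axes. Origin at the centre of its underside, 115 mm below tray_grip. With the faces in it about 0.36 kg. It is the same both ways round.
- from_seat (a point): Plain double hook where the tray hangs at the start: the point midway between its two prongs, on the axis of a bar seated in them, 200 mm above the cart. z up; the prongs point along -x of this frame. For the prongs' shape see hook_from. No keeper; only its back plate, 71 mm behind (+x), rises, to 8 mm above this point.
- hook_from: That hook's stand, origin at the centre of its foot's underside, 80 mm behind (+x) from_seat. Prongs: 8 mm round steel, 40 mm either side (y) of the middle, 72 mm clear between; seat flat for 8 mm before and behind the seat point, tips turned up in front, ending 34 mm before the seat point (-x) and 18 mm above it. Back plate 110 mm wide, post 30 mm square, foot 90 x 120 mm.
- to_seat (a point): The empty double hook with the keeper, to which the tray goes: point and frame as for from_seat (prongs along -x, bar along y), but 180 mm above the cart. When the tray is properly hung, tray_grip is within a few millimetres of this point. The handle's legs pass outside the prongs, so the tray comes on from in front, above the tips.
- hook_to: The stand of to_seat, same shape and axes as hook_from; origin at the centre of its foot's underside, 80 mm behind (+x) to_seat. It carries the keeper.
- keeper (a joint): Hinged keeper at the back of the hook to_seat, a 6 mm rod with a ball knob. 0 = open, standing up and leaning 0.25 rad backwards (+x of to_seat); grows as it swings forward and down (to -x); 1.82 rad = fully closed, level above the handle, on its stop. A stiff hinge: it stays where it is left; moving it takes about 0.5 N at the knob.
- keeper_hinge (a point): Axis of the keeper's hinge, parallel to y of to_seat; 78 mm behind to_seat (+x) and 16 mm above it.
- keeper_knob (a point): Centre of the keeper's black ball knob, 20 mm in diameter, 135 mm from the hinge axis. When closed it is 57 mm in front of to_seat (-x) and 16 mm above it.
- face_a_center (a point): Centre of a black rubber mallet face, a disc 52 mm in diameter and 10 mm thick, 28 g, lying loose in the tray near one end.
- face_b_center (a point): Centre of the second face, the same, near the other end of the tray; the two must not touch.
- jig: Bystander, screwed to the cart: hardboard jig 110 x 160 x 6 mm with a rubber face, two ash wedges and a chrome spring clip, 36 mm high in all. Origin at the centre of its underside.
- blank: Bystander, loose: yellow plastic mallet head blank 220 (x) x 58 x 58 mm. Origin at the centre of its underside.
- brass_bar: Bystander, loose: polished brass alignment bar 180 (x) x 20 x 12 mm. Origin at the centre of its underside.
There are look-alikes about, which are no part of the job. Leave any blue look-alike of the part that bears face_a_center alone. What is shaped like the tray but orange is not meant.

How it is judged:
By the outcome, as a careful person would: the job done as asked, in the order asked, and still so for the second after the job is handed in, with the robot touching nothing.
It also fails if it takes over 61 s, if anything falls off the work surface, if the arm or the gripper's body presses on something with over 40 N, if the wrist force passes 120 N, or if a joint passes its speed limit or range.

### The arm

A 7-joint arm with a two-finger parallel gripper is mounted at the origin on the work surface. World frame = base frame: x ahead of the robot, y to its left, z up, the work surface at z = 0. Lengths are in m, angles in rad, forces in N, time in s.
With the tool pointing down it reaches from about 0.35 to 0.9 m from the base axis. Payload 8.1 kg.
Tool frame: the origin (TCP) lies between the finger pads; the fingertips stand ahead of it and the grasp point (between the pads) is the TCP (arm.nose_length is the z of the fingertips in the tool frame, in m); z points along the fingers, y is the line along which they close (so a half turn about z gives the same grasp; the last joint's range is limited). The gripper opens to 92 mm and grips with 3 to 60 N. Pads are 19 mm wide; open, the fingers measure 130 mm over their backs; the gripper's body (75 mm by 190 mm) begins 47 mm behind the grasp point.
Start: joints at [-1.382, 0.434, 0.025, 1.573, -0.012, 1.134, -0.075], TCP at [0.18, 0.599, 0.246] pointing down, gripper open.
Joint ranges: [-2.62, 2.62], [-0.44, 2.09], [-1.27, 1.32], [0.08, 2.57], [-1.32, 4.46], [0.12, 2], [-2.74, 2.74]. Speed limits (rad/s): [2.22, 2.22, 3.01, 3.01, 3.14, 3.14, 3.14].

### API

Orientations are given as a rotation vector (axis times angle).
In Python, from cell import sensors, optics, arm gives the robot as it stands.
- The arm moves only by the tool arm_command, never from a script. Its argument "deltas" is one flat list of numbers, 7 for each row, row after row: the turn, a rotation vector about the world's x, y, z as a fraction of full scale, then the shift along the world's x, y, z as a fraction of full scale, then the finger opening in mm, from 0 to 91.8. In form: [wx, wy, wz, dx, dy, dz, fingers, wx, wy, wz, dx, dy, dz, fingers, ...]. A call has 1 to 20 rows; each row is the pose to reach, as a shift and turn from the pose commanded when the call began; what a row does not reach only later rows make up. Full scale, the value 1, is 1 m for a shift and 90 degrees for a turn. A row lasts 1/10 s, in which the tool goes at most 50 mm and 8.59 degrees, less where a joint would pass 70% of its speed; a pose out of reach is approached as far as the arm can. A call with a number of a shift or a turn outside -1 to 1 is refused whole. A call with a gripper value outside its range is refused whole. The fingers move at their own pace and stop on an object; "force" is the grip in N (left out, the last holds). Time passes only in rows, so rows that repeat a pose let the fingers close. It gives the time, the measured TCP pose, the force, the opening and the grip force at its end, in the units of the state.
- sensors.observe(): the state, without advancing time (a new reading comes with each control period).
- optics.get_image(name): name is "side" or "top"; returns the picture (400x640x3 uint8, blue, green, red); there is no depth.
- optics.calibration(name): a dict with "camera_matrix" (3x3 intrinsics, pixels), "rvec" (rotation vector, rad) and "tvec" (3), from world to camera coordinates, as OpenCV has them. Camera axes: x right, y down, z forward; pixel columns grow to the right and rows downward; lengths in m; the calibration is good to about 2 mm. A picture is of the moment at which its call begins. calibration takes no time and is no camera call.
- arm.sign_off(): hands the job in; it is judged then, once.
The state is a dict: "clock": time; "joints": joint angles; "dq": joint speeds; "joint_efforts": joint torques, N m; "position": TCP position; "ee_rot": TCP orientation; "force": force on the tool from outside, world axes, zero at the start; "ft_torque": the same for the moment, N m; "width": opening from 0.0 (shut) to 1.0 (fully open); "gripper_force": force on a finger pad.
Only numpy, scipy, OpenCV 4.12 (cv2) and the standard library are available. Lean on these libraries where they do the work, as an engineer would, in place of code of your own. Each camera call takes 0.05 s, during which the arm holds its last target. There are 200 camera calls.

## Working session

There is one attempt and no reset: what is moved stays moved. The work goes in short steps, Python scripts to look and compute and a tool call to move; the robot and the scene stay as the last step left them, time stands still between calls to the robot, and variables do not carry over. Pictures are saved under pics/ and viewed, at most 10 in all, crops included, and the job is handed in when it is done.

Besides the shell and the picture viewer there is one more tool, called after "Emit:" by a JSON object that holds its "op" and its "data", one argument or row to a line. arm_command: Moves the arm, as the interface text tells. Its arguments: {"type":"object","properties":{"deltas":{"type":"array","items":{"type":"number"}},"force":{"type":"number"}},"required":["deltas"]}

```bash
mkdir -p pics; ls; python3 - <<'E'
from cell import sensors, optics, arm
import cv2
for n in("side","top"):
    im=optics.get_image(n); cv2.imwrite(f"pics/{n}0.png",im)
    print(n,optics.calibration(n))
print(sensors.observe(), arm.nose_length)
E
```

```text
pics
side {'camera_matrix': array([[476.75948859,   0.        , 321.94487252],
       [  0.        , 476.75948859, 192.4751539 ],
       [  0.        ,   0.        ,   1.        ]]), 'rvec': array([ 2.07310185, -0.38224608,  0.20238322]), 'tvec': array([-0.49924468,  0.20579395,  1.13937584])}
top {'camera_matrix': array([[366.24351031,   0.        , 321.33064437],
       [  0.        , 366.24351031, 202.82047931],
       [  0.        ,   0.        ,   1.        ]]), 'rvec': array([ 2.16578071, -2.1694183 ,  0.10759431]), 'tvec': array([-0.10563084,  0.50813179,  1.2368663 ])}
{'clock': 0.1, 'joints': array([-1.38160172,  0.43510743,  0.02499821,  1.57399525, -0.01158584,
        1.13399416, -0.07508   ]), 'dq': array([ 3.50092057e-05, -8.48162850e-04, -4.29396363e-04, -6.43747426e-04,
       -1.22753614e-03,  4.06417898e-04,  8.76935498e-05]), 'joint_efforts': array([ 3.06552523e-03, -6.69115663e+01,  9.87911336e-01, -3.15143073e+01,
       -6.05863519e-02,  3.73902312e-02,  5.59284604e-05]), 'position': array([0.17973861, 0.59815565, 0.24505642]), 'ee_rot': array([-4.56819937e-01, -3.10814917e+00,  2.13389574e-03]), 'force': array([-0.39938365,  0.08528853, -0.64235698]), 'ft_torque': array([ 0.00074674, -0.06001129, -0.02607113]), 'gripper_force': 0.0, 'width': 1.0020390124864045} 0.019
```

View pics/side0.png

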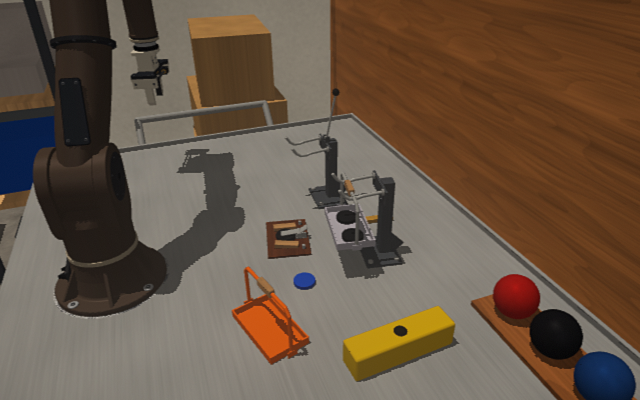

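View pics/top0.png

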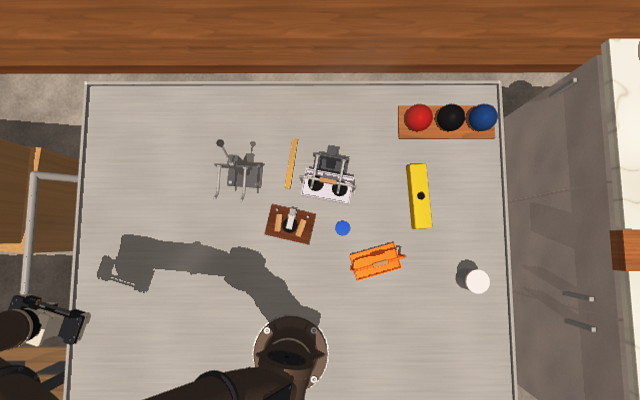

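The side view shows the laden tray on the near hook around (355,205), and the empty hook with the keeper (knob near (336,92)) behind it. In the top view the tray is at (328,183) and the keeper hook at (238,170). I'll enlarge both.

```bash
python3 - <<'E'
import cv2
a=cv2.imread("pics/side0.png")[80:275,275:415]; cv2.imwrite("pics/sidec.png",cv2.resize(a,None,fx=3,fy=3,interpolation=cv2.INTER_CUBIC))
a=cv2.imread("pics/top0.png")[125:250,205:365]; cv2.imwrite("pics/topc.png",cv2.resize(a,None,fx=4.8,fy=4.8,interpolation=cv2.INTER_CUBIC))
E
```

```text
(no output)
```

View pics/sidec.png

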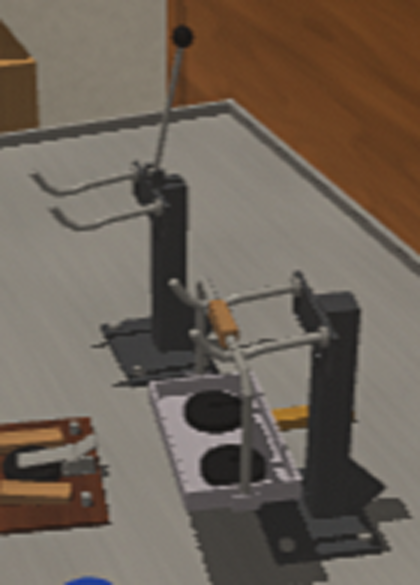

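View pics/topc.png

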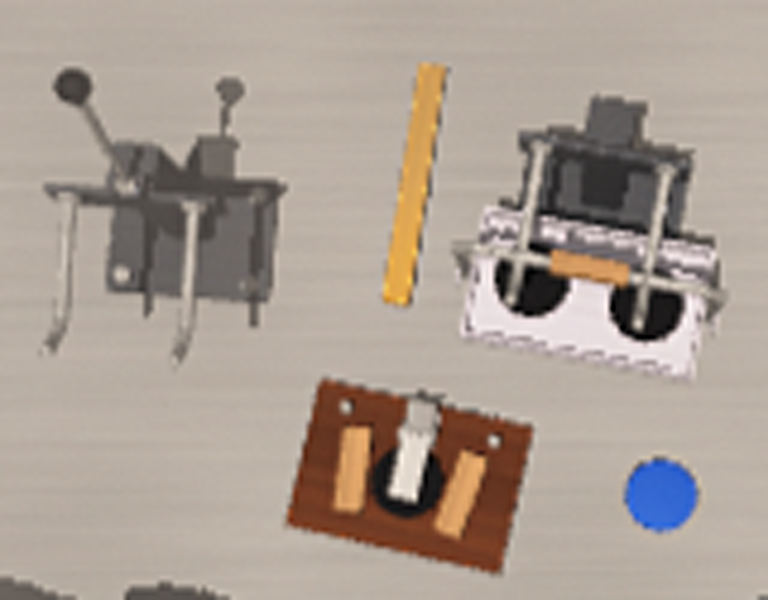

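The crops show:
- **Empty hook:** prong tips at side crop (37,177) and (55,212), and top crop (50,350) and (178,360). The keeper knob is at side (182,37) and top (73,86).
- **Tray:** ash grip at side crop (222,323) and top crop (590,267), with the bar turned about 10°.

I'll fit both hook poses from these points.

```bash
cat > h.py <<'E'
import numpy as np, cv2
from scipy.optimize import least_squares
from scipy.spatial.transform import Rotation as R
from cell import sensors, optics, arm
C={n:optics.calibration(n) for n in("side","top")}
def proj(n,P):
    c=C[n]; return cv2.projectPoints(np.atleast_2d(np.asarray(P,float)),c["rvec"],c["tvec"],c["camera_matrix"],None)[0][:,0]
def sc(u,v): return (275+u/3,80+v/3)
def tc(u,v): return (205+u/4.8,125+v/4.8)
def place(p,L,z0):
    x,y,w=p; return R.from_euler("z",w).apply(np.atleast_2d(L))+[x,y,z0]
def fit(obs,z0,p0):
    f=lambda p: np.concatenate([(proj(n,place(p,[l],z0))[0]-uv) for n,l,uv in obs])
    r=least_squares(f,p0,loss="soft_l1"); return r.x,f(r.x).reshape(-1,2)
def tri(obs,p0=(.5,0,.2)):
    f=lambda p: np.concatenate([proj(n,p)[0]-uv for n,uv in obs]); r=least_squares(f,p0); return r.x,f(r.x)
E
python3 - <<'E'
from h import *
np.set_printoptions(precision=4,suppress=True)
T=[-.034,0,.018]; 
def tip(s): return [-.034,.04*s,.018]
def root(s): return [.067,.04*s,-.008]
kn=[.078+.135*np.sin(.25),0,.016+.135*np.cos(.25)]
to=[("side",tip(1),sc(37,177)),("side",tip(-1),sc(55,212)),("top",tip(1),tc(50,350)),("top",tip(-1),tc(178,360)),
("side",kn,sc(182,37)),("top",kn,tc(73,86)),("top",root(1),tc(68,197)),("top",root(-1),tc(190,205))]
p,r=fit(to,.18,(.5,.15,0)); print("to",p,r.round(1).tolist())
fr=[("side",tip(1),sc(175,285)),("side",tip(-1),sc(197,338)),("top",tip(1),tc(512,302)),("top",tip(-1),tc(640,325)),("top",root(1),tc(540,145)),("top",root(-1),tc(667,165))]
p,r=fit(fr,.2,(.5,-.05,0)); print("from",p,r.round(1).tolist())
bar=[("top",[0,.08,0],tc(462,249)),("top",[0,-.08,0],tc(718,296)),("top",[0,0,.009],tc(590,267)),("side",[0,0,.0],sc(222,323))]
p,r=fit(bar,.2,(.5,-.05,0)); print("bar",p,r.round(1).tolist())
for nm,o in dict(grip=[("side",sc(222,323)),("top",tc(590,267))],knob=[("side",sc(182,37)),("top",tc(73,86))],
 tL=to[0::2][:0]+[("side",sc(37,177)),("top",tc(50,350))],tR=[("side",sc(55,212)),("top",tc(178,360))],
 fL=[("side",sc(175,285)),("top",tc(512,302))],fR=[("side",sc(197,338)),("top",tc(640,325))]).items(): print(nm,*tri(o))
E
```

```text
to [ 0.5356  0.1677 -0.0342] [[-1.8, -1.8], [-0.2, -2.2], [-0.0, 0.9], [0.1, -0.4], [2.9, -0.5], [-0.5, -3.2], [0.7, 1.1], [1.2, 0.3]]
from [ 0.5608 -0.125  -0.1616] [[-0.3, -1.3], [0.1, -2.3], [0.4, -0.5], [0.7, -1.0], [0.2, 0.9], [-0.1, 0.8]]
bar [ 0.5543 -0.1266 -0.1854] [[0.3, -0.3], [-0.3, -0.4], [0.0, 0.3], [-0.2, 0.2]]
grip [ 0.5557 -0.1264  0.2001] [ 0.2747 -0.0452 -0.1133  0.3419]
knob [0.6379 0.1622 0.3271] [ 0.1003 -0.0168 -0.0317  0.0948]
tL [0.5075 0.2106 0.1909] [-0.3471  0.0335  0.092  -0.3542]
tR [0.5006 0.1306 0.1907] [-0.1956  0.0201  0.0558 -0.2095]
fL [ 0.5341 -0.079   0.2137] [-0.3389  0.05    0.1277 -0.4078]
fR [ 0.5203 -0.1576  0.2112] [-0.3864  0.0591  0.1576 -0.494 ]
```

```bash
python3 - <<'E'
from h import *
np.set_printoptions(precision=4,suppress=True)
k={}
for n,(u,v) in dict(side=(336,92),top=(220,143)).items():
    im=cv2.imread(f"pics/{n}0.png"); g=im[v-9:v+10,u-9:u+10].max(2); m=(g<70).astype(np.uint8)
    N,l,s,c=cv2.connectedComponentsWithStats(m); i=l[9,9]; print(n,s[i],c[i]+[u-9,v-9]); k[n]=c[i]+[u-9,v-9]
print("knob",tri(k.items() if 0 else list(k.items())))
a=cv2.resize(cv2.imread("pics/side0.png")[130:200,280:345],None,fx=6,fy=6,interpolation=cv2.INTER_CUBIC)
b=cv2.resize(cv2.imread("pics/top0.png")[135:205,208:271],None,fx=6,fy=6,interpolation=cv2.INTER_CUBIC)
cv2.imwrite("pics/c1.png",np.hstack([a,b]))
E
```

```text
side [ 5  5  8  8 43] [335.4419  91.7442]
top [  0   0  19  19 351] [220.0085 143.0057]
knob (array([0.6373, 0.1623, 0.3288]), array([ 0.09  , -0.0151, -0.0284,  0.085 ]))
```

View pics/c1.png

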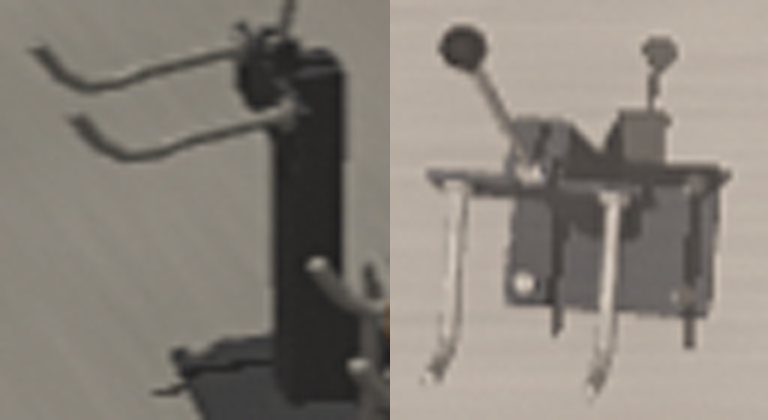

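```bash
python3 - <<'E'
from h import *
np.set_printoptions(precision=4,suppress=True)
t=lambda u,v:(208+(u-390)/6-.0,135+v/6); s=lambda u,v:(280+u/6,130+v/6)
kn=[.078+.135*np.sin(.25),0,.016+.135*np.cos(.25)]
to=[("side",[-.033,.04,.016],s(40,50)),("side",[-.033,-.04,.016],s(77,122)),("top",[-.033,.04,.016],t(433,378)),("top",[-.033,-.04,.016],t(595,388)),
("top",[.067,.04,-.008],t(456,188)),("top",[.067,-.04,-.008],t(613,193)),("top",kn,t(462,47)),("side",kn,(335.6,91.9)),
("top",[.035,.06,-.174],t(507,303)),("top",[.035,-.06,-.174],t(708,315)),("side",[0,.04,-.008],s(92,88)),("side",[0,-.04,-.008],s(125,158))]
p,r=fit(to,.18,(.5,.15,0)); print("to",p,r.round(1).tolist())
for n in("side","top"):
  q=[o for o in to if o[0]==n]; p,r=fit(q,.18,(.5,.15,0)); print(n,p,r.round(1).tolist())
E
```

```text
to [ 0.5332  0.168  -0.0391] [[-1.5, -0.4], [-0.3, -1.1], [0.3, 1.3], [-0.0, 0.6], [0.9, 1.5], [0.6, 1.7], [-0.3, -2.2], [2.2, 0.1], [-0.8, 0.4], [-0.2, -0.4], [1.3, -0.7], [3.6, -0.9]]
side [ 0.5293  0.165  -0.0132] [[-2.8, 0.3], [-0.9, -0.4], [0.9, 0.3], [-0.0, -0.0], [3.0, -0.3]]
top [ 0.5352  0.1685 -0.0454] [[0.1, 0.5], [-0.2, 0.0], [0.9, 0.8], [0.6, 1.1], [-0.2, -2.9], [-0.8, -0.3], [-0.3, -0.8]]
```

Emit:
{"op": "arm_command", "data": {
  "deltas": [0, 0, 0.5, 0.12, -0.2, 0.1, 40, 0, 0, 0.5, 0.12, -0.25, 0.1, 40, 0, 0, 0.5, 0.15, -0.35, 0.1, 40, 0, 0, 0.5, 0.2, -0.45, 0.1, 40, 0, 0, 0.5, 0.2, -0.5, 0.1, 40, 0, 0, 0.5, 0.25, -0.55, 0.1, 40, 0, 0, 0.5, 0.25, -0.6, 0.1, 40, 0, 0, 0.5, 0.25, -0.6, 0.1, 40, 0, 0, 0.5, 0.25, -0.6, 0.1, 40, 0, 0, 0.5, 0.25, -0.6, 0.1, 40]
}}

```text
clock: 1.1
position: [0.3705, 0.1484, 0.3305]
ee_rot: [-0.767, 3.046, 0.001]
force: [1.1, 0.9, 0.6]
width: 0.437
gripper_force: 0.0
```

```bash
cat >> h.py <<'E'
np.set_printoptions(precision=4,suppress=True)
def tool(yaw,tilt):  # closing along local -x, tool pointing down and to local +y by tilt deg
    z=np.array([0,np.sin(np.radians(tilt)),-np.cos(np.radians(tilt))]); y=np.array([-1.,0,0])
    return R.from_euler("z",yaw)*R.from_matrix(np.c_[np.cross(y,z),y,z])
def delta(pos,rot):
    s=sensors.observe(); d=(rot*R.from_rotvec(s["ee_rot"]).inv()).as_rotvec()/(np.pi/2)
    print("turn",d,"shift",np.asarray(pos)-s["position"],"| now",s["position"],"q",s["joints"])
E
python3 - <<'E'
from h import *
rz=R.from_euler("z",-.18); g=np.array([.5555,-.1265,.2])
pg=g+rz.apply([0,-.006,.005]); ax=tool(-.18,44).as_matrix()[:,2]
print(pg,ax); delta(pg-.12*ax,tool(-.18,44))
E
```

```text
[ 0.5544 -0.1324  0.205 ] [ 0.1244  0.6834 -0.7193]
turn [ 0.4082 -0.2971  0.5421] shift [ 0.169  -0.3628 -0.0392] | now [0.3705 0.1484 0.3305] q [-0.7069 -0.0237  0.1892  1.9463  0.0044  1.2185  1.545 ]
```

```bash
sed -i 's/y=np.array(\[-1.,0,0\])/y=np.array([1.,0,0])/; s/closing along local -x/closing along local +x/' h.py
python3 - <<'E'
from h import *
ax=tool(-.18,44).as_matrix()[:,2]; pg=np.array([.5544,-.1324,.205])
delta(pg-.12*ax,tool(-.18+1,0)); delta(pg-.12*ax,tool(-.18,44))
E
```

```text
turn [-0.0002  0.0001 -0.7921] shift [ 0.169  -0.3628 -0.0392] | now [0.3705 0.1484 0.3305] q [-0.7069 -0.0237  0.1892  1.9463  0.0044  1.2185  1.545 ]
turn [ 0.3543  0.4877 -1.344 ] shift [ 0.169  -0.3628 -0.0392] | now [0.3705 0.1484 0.3305] q [-0.7069 -0.0237  0.1892  1.9463  0.0044  1.2185  1.545 ]
```

Emit:
{"op": "arm_command", "data": {
  "deltas": [0, 0, -0.79, 0.08, -0.36, 0.02, 26, 0, 0, -0.79, 0.08, -0.36, 0.02, 26, 0, 0, -0.79, 0.08, -0.36, 0.02, 26, 0, 0, -0.79, 0.08, -0.36, 0.02, 26, 0, 0, -0.79, 0.08, -0.36, 0.02, 26, 0, 0, -0.79, 0.08, -0.36, 0.02, 26, 0, 0, -0.79, 0.08, -0.36, 0.02, 26, 0, 0, -0.79, 0.08, -0.36, 0.02, 26, 0, 0, -0.79, 0.08, -0.36, 0.02, 26, 0, 0, -0.79, 0.08, -0.36, 0.02, 26]
}}

```text
clock: 2.1
position: [0.45, -0.2101, 0.35]
ee_rot: [-1.15, -2.923, 0.001]
force: [0.0, 1.1, -0.2]
width: 0.283
gripper_force: 0.0
```

```bash
python3 - <<'E'
from h import *
ax=tool(-.18,44).as_matrix()[:,2]; pg=np.array([.5544,-.1324,.205])
delta(pg-.12*ax,tool(-.18,44))
E
```

```text
turn [ 0.4828  0.1598 -0.605 ] shift [ 0.0894 -0.0043 -0.0587] | now [ 0.45   -0.2101  0.35  ] q [-0.2483  0.1497  0.68    1.7486 -0.0976  1.2785  1.2758]
```

Emit:
{"op": "arm_command", "data": {
  "deltas": [0.483, 0.16, -0.605, 0.089, -0.004, -0.059, 26, 0.483, 0.16, -0.605, 0.089, -0.004, -0.059, 26, 0.483, 0.16, -0.605, 0.089, -0.004, -0.059, 26, 0.483, 0.16, -0.605, 0.089, -0.004, -0.059, 26, 0.483, 0.16, -0.605, 0.089, -0.004, -0.059, 26, 0.483, 0.16, -0.605, 0.089, -0.004, -0.059, 26, 0.483, 0.16, -0.605, 0.089, -0.004, -0.059, 26, 0.483, 0.16, -0.605, 0.089, -0.004, -0.059, 26, 0.483, 0.16, -0.605, 0.089, -0.004, -0.059, 26, 0.483, 0.16, -0.605, 0.089, -0.004, -0.059, 26, 0.483, 0.16, -0.605, 0.089, -0.004, -0.059, 26]
}}

```text
clock: 3.2
position: [0.5398, -0.2126, 0.2917]
ee_rot: [-1.944, -1.634, -0.788]
force: [0.7, -0.2, 0.2]
width: 0.284
gripper_force: 0.0
```

```bash
python3 - <<'E'
from h import *
ax=tool(-.18,44).as_matrix()[:,2]; pg=np.array([.5544,-.1324,.205])
delta(pg,tool(-.18,44))
E
```

```text
turn [ 0.0015  0.0024 -0.0035] shift [ 0.0146  0.0802 -0.0867] | now [ 0.5398 -0.2126  0.2917] q [ 0.2289  0.6295  0.7102  1.5514 -0.9173  1.7345  0.9347]
```

Emit:
{"op": "arm_command", "data": {
  "deltas": [0.001, 0.002, -0.003, 0.005, 0.027, -0.029, 26, 0.001, 0.002, -0.003, 0.01, 0.048, -0.053, 26, 0.001, 0.002, -0.003, 0.011, 0.06, -0.065, 26, 0.001, 0.002, -0.003, 0.011, 0.06, -0.065, 26]
}}

```text
clock: 3.6
position: [0.5505, -0.1503, 0.2259]
ee_rot: [-1.945, -1.625, -0.786]
force: [0.7, -0.0, 0.3]
width: 0.28
gripper_force: 0.3
```

```bash
python3 - <<'E'
from h import *
pg=np.array([.5544,-.1324,.205])
s=optics.get_image("side")[120:240,290:420]; t=optics.get_image("top")[120:220,280:380]
cv2.imwrite("pics/c2.png",np.hstack([cv2.resize(s,(433,400),interpolation=2),cv2.resize(t,(400,400),interpolation=2)])[:,:800])
delta(pg,tool(-.18,44))
E
```

```text
turn [-0.0006  0.      0.0012] shift [ 0.0037  0.0208 -0.0226] | now [ 0.5507 -0.1532  0.2276] q [ 0.1434  0.649   0.6827  1.6987 -0.973   1.584   0.9767]
```

View pics/c2.png

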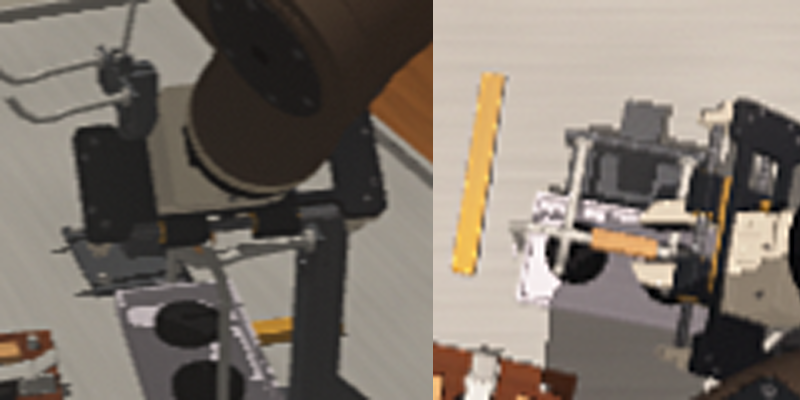

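The fingers straddle the grip. In the top crop the pads are centred near row 243 and the bar near row 248, so the gripper is about 2 mm too far toward +x. I'll correct that and close.

Emit:
{"op": "arm_command", "data": {
  "deltas": [0, 0, 0.001, 0.001, 0.011, -0.012, 26, 0, 0, 0.001, 0.002, 0.021, -0.0225, 26, 0, 0, 0.001, 0.002, 0.021, -0.0225, 26, 0, 0, 0.001, 0.002, 0.021, -0.0225, 5, 0, 0, 0.001, 0.002, 0.021, -0.0225, 5, 0, 0, 0.001, 0.002, 0.021, -0.0225, 5, 0, 0, 0.001, 0.002, 0.021, -0.0225, 5, 0, 0, 0.001, 0.002, 0.021, -0.0225, 5, 0, 0, 0.001, 0.002, 0.021, -0.0225, 5],
  "force": 45
}}

```text
clock: 4.6
position: [0.5528, -0.1333, 0.2055]
ee_rot: [-1.95, -1.624, -0.79]
force: [-1.3, 2.1, 6.7]
width: 0.147
gripper_force: 45.4
```

Emit:
{"op": "arm_command", "data": {
  "deltas": [0, 0, 0, 0, 0, 0.002, 5, 0, 0, 0, 0, 0, 0.005, 5, 0, 0, 0, 0, 0, 0.01, 5, 0, 0, 0, 0, 0, 0.016, 5, 0, 0, 0, 0, 0, 0.023, 5, 0, 0, 0, 0, 0, 0.03, 5, 0, 0, 0, 0, 0, 0.037, 5, 0, 0, 0, 0, 0, 0.042, 5, 0, 0, 0, 0, 0, 0.045, 5, 0, 0, 0, 0, 0, 0.047, 5, 0, 0, 0, 0, 0, 0.047, 5]
}}

```text
clock: 5.7
position: [0.5524, -0.1324, 0.251]
ee_rot: [-1.95, -1.623, -0.787]
force: [0.2, -0.7, -3.4]
width: 0.151
gripper_force: 45.0
```

```bash
python3 - <<'E'
from h import *
s=optics.get_image("side")[100:260,280:430]; t=optics.get_image("top")[110:230,275:395]
cv2.imwrite("pics/c3.png",np.hstack([cv2.resize(s,(375,400),interpolation=2),cv2.resize(t,(400,400),interpolation=2)]))
yaw=-.045; seat=np.array([.534,.168,.18]); rz=R.from_euler("z",yaw)
delta(seat+rz.apply([-.07,-.006,.05+.005]),tool(yaw,44))
E
```

```text
turn [-0.0005 -0.0011  0.0873] shift [-0.0885  0.2976 -0.0157] | now [ 0.5523 -0.1324  0.2507] q [ 0.102   0.6043  0.6898  1.7069 -0.9667  1.5852  0.9254]
```

View pics/c3.png

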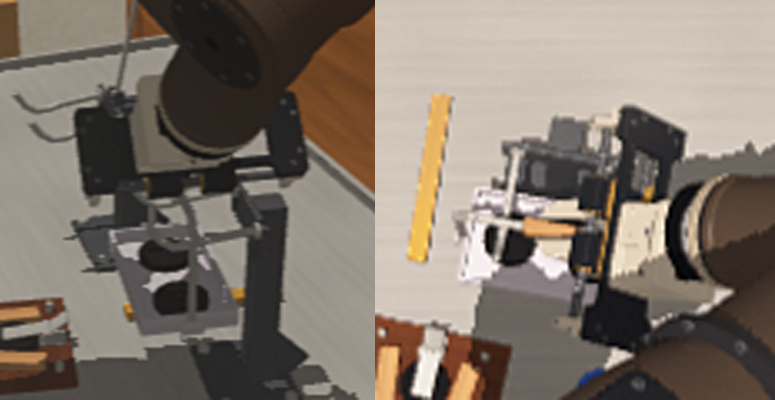

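The tray hangs free and level, with both faces apart (side crop, near (160,253) and (180,297)). Next I back out past the prong tips, then carry it across.

Emit:
{"op": "arm_command", "data": {
  "deltas": [0, 0, 0, -0.003, 0.001, 0, 5, 0, 0, 0, -0.009, 0.002, 0, 5, 0, 0, 0, -0.018, 0.003, 0, 5, 0, 0, 0, -0.03, 0.005, 0, 5, 0, 0, 0, -0.043, 0.008, 0, 5, 0, 0, 0, -0.056, 0.01, 0, 5, 0, 0, 0, -0.068, 0.012, 0, 5, 0, 0, 0, -0.078, 0.016, 0, 5, 0, 0, 0, -0.085, 0.022, 0, 5, 0, 0, 0.005, -0.089, 0.032, 0, 5, 0, 0, 0.01, -0.09, 0.046, 0, 5, 0, 0, 0.015, -0.09, 0.062, 0, 5, 0, 0, 0.02, -0.09, 0.08, 0, 5, 0, 0, 0.027, -0.09, 0.098, 0, 5, 0, 0, 0.034, -0.09, 0.116, 0, 5, 0, 0, 0.04, -0.09, 0.134, 0, 5, 0, 0, 0.046, -0.09, 0.15, 0, 5, 0, 0, 0.05, -0.09, 0.162, 0, 5, 0, 0, 0.052, -0.09, 0.17, 0, 5, 0, 0, 0.052, -0.09, 0.173, 0, 5]
}}

```text
clock: 7.8
position: [0.4623, 0.0415, 0.2509]
ee_rot: [-1.87, -1.691, -0.755]
force: [-0.4, 0.2, -2.6]
width: 0.15
gripper_force: 45.0
```

```bash
python3 - <<'E'
from h import *
yaw=-.045; seat=np.array([.534,.168,.18]); rz=R.from_euler("z",yaw)
delta(seat+rz.apply([-.07,-.006,.05+.005]),tool(yaw,44))
E
```

```text
turn [-0.0006 -0.0009  0.0346] shift [ 0.0015  0.1237 -0.0159] | now [0.4623 0.0415 0.2509] q [-0.1861  0.3569  0.6562  2.0654 -0.9535  1.3373  0.8796]
```

Emit:
{"op": "arm_command", "data": {
  "deltas": [0, 0, 0.002, 0, 0.003, 0, 5, 0, 0, 0.004, 0, 0.009, 0, 5, 0, 0, 0.008, 0, 0.018, 0, 5, 0, 0, 0.012, 0, 0.03, -0.001, 5, 0, 0, 0.016, 0, 0.044, -0.003, 5, 0, 0, 0.02, 0, 0.06, -0.005, 5, 0, 0, 0.024, 0, 0.076, -0.007, 5, 0, 0, 0.028, 0, 0.091, -0.009, 5, 0, 0, 0.032, 0, 0.104, -0.011, 5, 0, 0, 0.034, 0, 0.114, -0.012, 5, 0, 0, 0.034, 0, 0.121, -0.013, 5, 0, 0, 0.034, 0, 0.124, -0.013, 5, 0, 0, 0.034, 0, 0.124, -0.013, 5]
}}

```text
clock: 9.1
position: [0.4623, 0.1647, 0.2379]
ee_rot: [-1.818, -1.734, -0.734]
force: [-0.1, 0.3, -2.7]
width: 0.151
gripper_force: 45.0
```

```bash
python3 - <<'E'
from h import *
s=optics.get_image("side")[85:245,255:405]; t=optics.get_image("top")[120:220,190:290]
cv2.imwrite("pics/c4.png",np.hstack([cv2.resize(s,(375,400),interpolation=2),cv2.resize(t,(400,400),interpolation=2)]))
yaw=-.045; seat=np.array([.534,.168,.18]); rz=R.from_euler("z",yaw)
delta(seat+rz.apply([-.00,-.006,.05+.005]),tool(yaw,44))
E
```

```text
turn [-0.0002 -0.0008  0.0018] shift [ 0.0712 -0.002  -0.003 ] | now [0.4626 0.164  0.238 ] q [-0.391   0.3256  0.5688  2.1291 -1.0605  1.1731  0.7814]
```

View pics/c4.png

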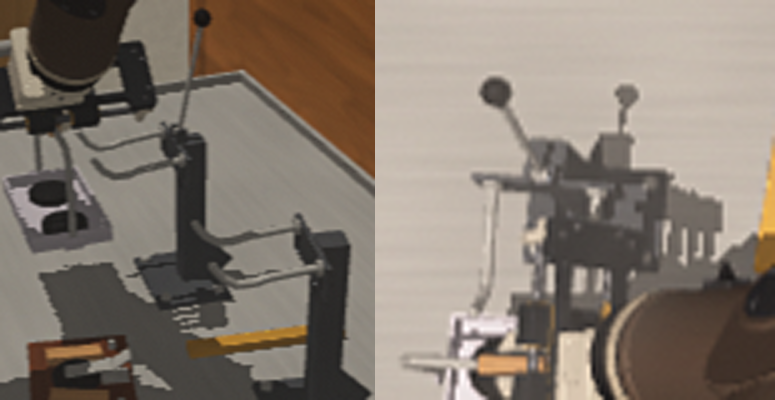

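The tray sits in front of the hook, and the bar clears the tips. Allowing for perspective, the grip (top crop near column 522) lines up with the middle of the prongs (column 544). I'll slide it in above the seat.

Emit:
{"op": "arm_command", "data": {
  "deltas": [0, 0, 0, 0.003, 0, 0, 5, 0, 0, 0, 0.008, -0.001, 0, 5, 0, 0, 0, 0.015, -0.001, 0, 5, 0, 0, 0, 0.023, -0.002, 0, 5, 0, 0, 0, 0.032, -0.002, 0, 5, 0, 0, 0, 0.041, -0.003, 0, 5, 0, 0, 0, 0.05, -0.003, 0, 5, 0, 0, 0, 0.058, -0.004, 0, 5, 0, 0, 0, 0.064, -0.004, 0, 5, 0, 0, 0, 0.068, -0.004, 0, 5, 0, 0, 0, 0.07, -0.004, 0, 5, 0, 0, 0, 0.07, -0.004, 0, 5]
}}

```text
clock: 10.4
position: [0.5324, 0.1605, 0.2379]
ee_rot: [-1.818, -1.733, -0.734]
force: [-0.3, -0.1, -2.9]
width: 0.151
gripper_force: 45.0
```

```bash
cat >> h.py <<'E'
def dark(n,u,v,r=10,th=60):
    im=optics.get_image(n); g=im[v-r:v+r+1,u-r:u+r+1].max(2); N,l,s,c=cv2.connectedComponentsWithStats((g<th).astype(np.uint8))
    return [(int(s[i,4]),(c[i]+[u-r,v-r]).round(1).tolist()) for i in range(1,N) if s[i,4]>8]
E
python3 - <<'E'
from h import *
print(dark("side",336,92,9,70),dark("top",220,143,9,60))
s=optics.get_image("side")[85:245,275:425]; t=optics.get_image("top")[120:220,190:290]
cv2.imwrite("pics/c5.png",np.hstack([cv2.resize(s,(375,400),interpolation=2),cv2.resize(t,(400,400),interpolation=2)]))
delta([.5322,.1595,.185],tool(-.045,44))
E
```

```text
[(209, [332.3, 91.3])] []
turn [-0.0005 -0.001   0.0013] shift [ 0.0001 -0.001  -0.053 ] | now [0.5321 0.1605 0.238 ] q [-0.3588  0.4343  0.5638  1.9699 -1.0792  1.2423  0.7471]
```

View pics/c5.png

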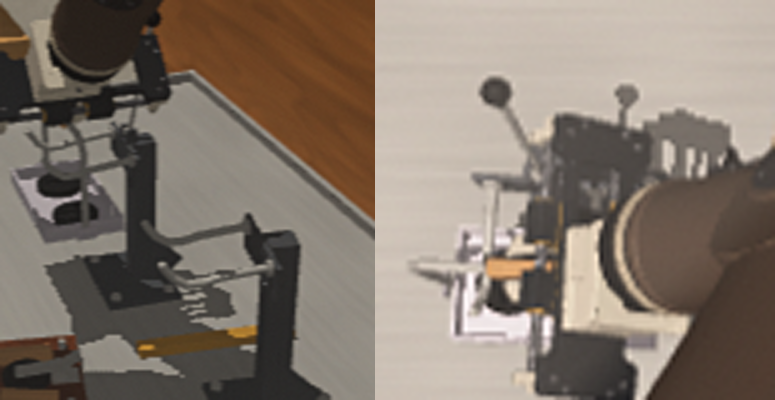

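The knob is undisturbed (top crop (495,92)), and the gripper body is alongside the rod but clear of it. Now I'll lower the tray.

Emit:
{"op": "arm_command", "data": {
  "deltas": [0, 0, 0, 0, 0, -0.002, 5, 0, 0, 0, 0, 0, -0.006, 5, 0, 0, 0, 0, 0, -0.012, 5, 0, 0, 0, 0, -0.001, -0.019, 5, 0, 0, 0, 0, -0.001, -0.026, 5, 0, 0, 0, 0, -0.001, -0.033, 5, 0, 0, 0, 0, -0.001, -0.038, 5, 0, 0, 0, 0, -0.001, -0.042, 5, 0, 0, 0, 0, -0.001, -0.045, 5, 0, 0, 0, 0, -0.001, -0.047, 5, 0, 0, 0, 0, -0.001, -0.047, 5]
}}

```text
clock: 11.7
position: [0.5323, 0.1595, 0.1908]
ee_rot: [-1.818, -1.733, -0.734]
force: [0.1, -0.1, -2.6]
width: 0.15
gripper_force: 45.0
```

Emit:
{"op": "arm_command", "data": {
  "deltas": [0, 0, 0, 0, 0, -0.001, 5, 0, 0, 0, 0, 0, -0.002, 5, 0, 0, 0, 0, 0, -0.003, 5, 0, 0, 0, 0, 0, -0.004, 5, 0, 0, 0, 0, 0, -0.004, 5]
}}

```text
clock: 12.2
position: [0.5323, 0.1595, 0.1868]
ee_rot: [-1.818, -1.733, -0.734]
force: [-0.8, -0.1, -3.5]
width: 0.152
gripper_force: 45.0
```

Emit:
{"op": "arm_command", "data": {
  "deltas": [0, 0, 0, 0, 0, -0.0005, 5, 0, 0, 0, 0, 0, -0.001, 5, 0, 0, 0, 0, 0, -0.0015, 5, 0, 0, 0, 0, 0, -0.0015, 5]
}}

```text
clock: 12.6
position: [0.5324, 0.1596, 0.1857]
ee_rot: [-1.818, -1.733, -0.734]
force: [-0.4, -0.7, 0.0]
width: 0.148
gripper_force: 45.0
```

Emit:
{"op": "arm_command", "data": {
  "deltas": [0, 0, 0, 0, 0, -0.0004, 5, 0, 0, 0, 0, 0, -0.0008, 5, 0, 0, 0, 0, 0, -0.0008, 5]
}}

```text
clock: 12.9
position: [0.5325, 0.1596, 0.1855]
ee_rot: [-1.817, -1.733, -0.735]
force: [-2.9, -2.0, 6.5]
width: 0.15
gripper_force: 45.0
```

```bash
python3 - <<'E'
from h import *
s=sensors.observe(); print(s["force"],s["ft_torque"],s["position"]); print(dark("top",220,143,9,60))
im=optics.get_image("side"); cv2.imwrite("pics/s6.png",cv2.resize(im[95:225,255:365],None,fx=4.6,fy=4.6,interpolation=2))
E
```

```text
[-2.8965 -1.991   6.5114] [-0.2923  0.4219  0.4096] [0.5325 0.1596 0.1855]
[]
```

Emit:
{"op": "arm_command", "data": {
  "deltas": [0, 0, 0, 0, 0, 0.0004, 5, 0, 0, 0, 0, 0, 0.0004, 15, 0, 0, 0, 0, 0, 0.0004, 18, 0, 0, 0, 0, 0, 0.0004, 22, 0, 0, 0, 0, 0, 0.0004, 25, 0, 0, 0, 0, 0, 0.0004, 25],
  "force": 10
}}

```text
clock: 13.6
position: [0.5337, 0.1596, 0.1855]
ee_rot: [-1.819, -1.734, -0.737]
force: [5.9, 2.2, 1.3]
width: 0.269
gripper_force: 2.4
```

```bash
python3 - <<'E'
from h import *
s=sensors.observe(); print(s["force"],s["width"]*91.8); print(tool(-.045,44).as_matrix()[:,2])
im=optics.get_image("side"); t=optics.get_image("top")[120:220,190:290]
cv2.imwrite("pics/c7.png",np.hstack([cv2.resize(im[95:225,255:365],None,fx=3.5,fy=3.5,interpolation=2)[:400],cv2.resize(t,(400,400),interpolation=2)]))
E
```

```text
[5.9145 2.1502 1.296 ] 24.702197675279557
[ 0.0312  0.694  -0.7193]
```

View pics/c7.png

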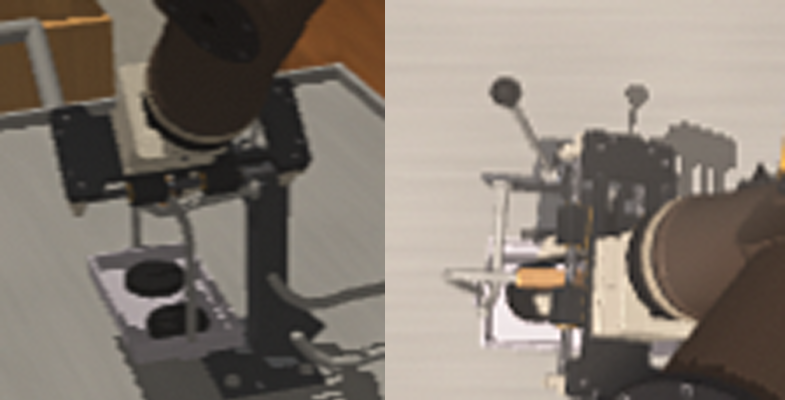

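The tray hangs in both prongs with the faces apart. The 6 N x-force suggests that the front finger touches a prong tip at 25 mm opening, so I'll narrow it and back out along the tool axis.

Emit:
{"op": "arm_command", "data": {
  "deltas": [0, 0, 0, 0, 0, 0, 20, 0, 0, 0, 0, 0, 0, 20, 0, 0, 0, 0, 0, 0, 20]
}}

```text
clock: 14.0
position: [0.5322, 0.1597, 0.185]
ee_rot: [-1.818, -1.733, -0.734]
force: [1.0, 1.6, 1.1]
width: 0.217
gripper_force: 1.0
```

Emit:
{"op": "arm_command", "data": {
  "deltas": [0, 0, 0, 0, -0.002, 0.002, 20, 0, 0, 0, 0, -0.005, 0.005, 20, 0, 0, 0, 0, -0.009, 0.009, 20, 0, 0, 0, -0.001, -0.014, 0.014, 20]
}}

```text
clock: 14.4
position: [0.5313, 0.145, 0.1992]
ee_rot: [-1.818, -1.733, -0.733]
force: [1.5, 1.0, -0.0]
width: 0.214
gripper_force: 1.0
```

Emit:
{"op": "arm_command", "data": {
  "deltas": [0, 0, 0, 0, -0.008, 0.008, 20, 0, 0, 0, -0.001, -0.02, 0.02, 20, 0, 0, 0, -0.002, -0.035, 0.036, 20, 0, 0, 0, -0.003, -0.055, 0.057, 20, 0, 0, 0, -0.004, -0.08, 0.083, 20, 0, 0, 0, -0.005, -0.105, 0.109, 20, 0, 0, 0, -0.006, -0.12, 0.14, 20, 0, 0, 0, -0.006, -0.13, 0.18, 20, 0, 0, 0, -0.006, -0.13, 0.21, 20, 0, 0, 0, -0.006, -0.13, 0.21, 20]
}}

```text
clock: 15.4
position: [0.5257, 0.0128, 0.4136]
ee_rot: [-1.822, -1.737, -0.74]
force: [-0.2, -0.2, 0.9]
width: 0.218
gripper_force: 0.0
```

```bash
python3 - <<'E'
from h import *
s=sensors.observe(); print(s["force"],s["width"]*91.8)
print(dark("top",220,143,9,60),dark("side",336,92,9,70))
a=optics.get_image("side"); cv2.imwrite("pics/s8.png",a); b=optics.get_image("top"); cv2.imwrite("pics/t8.png",b)
# grip (ash) blob in both views near to_seat
for n,im in(("side",a),("top",b)):
    u,v=proj(n,[.533,.166,.185])[0].round().astype(int); w=im[v-14:v+15,u-18:u+19].astype(int)
    m=((w[...,2]-w[...,0])>45).astype(np.uint8); N,l,st,c=cv2.connectedComponentsWithStats(m)
    print(n,u,v,[(int(st[i,4]),(c[i]+[u-18,v-14]).round(1).tolist()) for i in range(1,N) if st[i,4]>8])
delta([.64,.162,.327],tool(-.045+np.pi/2,0)); delta([.64,.162,.327],tool(-.045-np.pi/2,0))
E
```

```text
[-0.1948 -0.2439  0.8669] 19.997459407778496
[] [(21, [333.0, 83.4]), (43, [335.4, 91.7])]
side 300 146 [(51, [299.7, 145.7])]
top 231 189 [(80, [230.4, 189.1])]
turn [-0.3986 -0.3659  0.9483] shift [ 0.1153  0.1469 -0.0814] | now [0.5247 0.0151 0.4084] q [-0.1789  0.3167  0.6785  1.6712 -0.8664  1.6435  0.5912]
turn [-0.3655  0.3982 -0.9438] shift [ 0.1153  0.1469 -0.0814] | now [0.5247 0.0151 0.4084] q [-0.1789  0.3167  0.6785  1.6712 -0.8664  1.6435  0.5912]
```

Emit:
{"op": "arm_command", "data": {
  "deltas": [-0.2, -0.18, 0.47, 0.0, 0, 0.03, 50, -0.2, -0.18, 0.47, 0.0, 0, 0.03, 50, -0.4, -0.367, 0.95, 0.0, 0, 0.03, 50, -0.4, -0.367, 0.95, 0.0, 0, 0.03, 50, -0.4, -0.367, 0.95, 0.05, 0.06, 0.03, 50, -0.4, -0.367, 0.95, 0.113, 0.147, 0.03, 50, -0.4, -0.367, 0.95, 0.113, 0.147, 0.03, 50, -0.4, -0.367, 0.95, 0.113, 0.147, 0.03, 50, -0.4, -0.367, 0.95, 0.113, 0.147, 0.03, 50, -0.4, -0.367, 0.95, 0.113, 0.147, 0.03, 50, -0.4, -0.367, 0.95, 0.113, 0.147, 0.03, 50, -0.4, -0.367, 0.95, 0.113, 0.147, 0.03, 50, -0.4, -0.367, 0.95, 0.113, 0.147, 0.03, 50, -0.4, -0.367, 0.95, 0.113, 0.147, 0.03, 50]
}}

```text
clock: 17.0
position: [0.638, 0.1624, 0.4381]
ee_rot: [-0.067, -3.14, 0.001]
force: [-0.4, -1.3, 0.6]
width: 0.547
gripper_force: 0.0
```

```bash
python3 - <<'E'
from h import *
delta([.638,.162,.328],tool(-.045+np.pi/2,0))
E
```

```text
turn [ 0.0005 -0.0003 -0.0013] shift [ 0.     -0.0004 -0.1101] | now [0.638  0.1624 0.4381] q [-0.582   0.4324  0.4303  1.1541 -0.175   1.5906  1.3373]
```

Emit:
{"op": "arm_command", "data": {
  "deltas": [0, 0, 0, 0, 0, -0.04, 50, 0, 0, 0, 0, 0, -0.07, 50, 0, 0, 0, 0, 0, -0.095, 50, 0, 0, 0, 0, 0, -0.11, 50, 0, 0, 0, 0, 0, -0.11, 10, 0, 0, 0, 0, 0, -0.11, 10, 0, 0, 0, 0, 0, -0.11, 10, 0, 0, 0, 0, 0, -0.11, 10, 0, 0, 0, 0, 0, -0.11, 10, 0, 0, 0, 0, 0, -0.11, 10],
  "force": 10
}}

```text
clock: 18.0
position: [0.6388, 0.1637, 0.3301]
ee_rot: [0.063, 3.137, 0.002]
force: [1.4, 3.7, 3.0]
width: 0.206
gripper_force: 10.0
```

The knob is held at a reading of 18.9 mm for the 20 mm ball. Now I swing it along the arc.

Emit:
{"op": "arm_command", "data": {
  "deltas": [0, 0, 0, -0.0065, 0, 0.0015, 10, 0, 0, 0, -0.0132, 0.001, 0.0027, 10, 0, 0, 0, -0.02, 0.001, 0.0035, 10, 0, 0, 0, -0.0267, 0.001, 0.004, 10, 0, 0, 0, -0.0334, 0.0015, 0.0042, 10, 0, 0, 0, -0.0401, 0.002, 0.004, 10]
}}

```text
clock: 18.6
position: [0.5974, 0.1667, 0.3326]
ee_rot: [0.061, 3.14, 0.002]
force: [1.8, 8.4, -5.4]
width: 0.21
gripper_force: 10.0
```

Emit:
{"op": "arm_command", "data": {
  "deltas": [0, 0, 0, -0.0067, 0.001, -0.0015, 10, 0, 0, 0, -0.0135, 0.002, -0.0025, 10, 0, 0, 0, -0.02, 0.0025, -0.004, 10, 0, 0, 0, -0.0267, 0.003, -0.0055, 10, 0, 0, 0, -0.033, 0.0035, -0.0075, 10, 0, 0, 0, -0.0396, 0.004, -0.0095, 10]
}}

```text
clock: 19.2
position: [0.5582, 0.1698, 0.323]
ee_rot: [0.062, 3.139, 0.001]
force: [3.7, 6.0, -6.9]
width: 0.206
gripper_force: 10.0
```

Emit:
{"op": "arm_command", "data": {
  "deltas": [0, 0, 0, -0.0055, 0.001, -0.0045, 10, 0, 0, 0, -0.0115, 0.002, -0.008, 10, 0, 0, 0, -0.0172, 0.0025, -0.0112, 10, 0, 0, 0, -0.0228, 0.0025, -0.0145, 10, 0, 0, 0, -0.0285, 0.003, -0.018, 10, 0, 0, 0, -0.0335, 0.003, -0.022, 10, 0, 0, 0, -0.039, 0.0035, -0.026, 10, 0, 0, 0, -0.0437, 0.0035, -0.0302, 10]
}}

```text
clock: 20.0
position: [0.5152, 0.173, 0.293]
ee_rot: [0.063, 3.137, 0.001]
force: [4.7, 7.6, -3.6]
width: 0.207
gripper_force: 10.0
```

Emit:
{"op": "arm_command", "data": {
  "deltas": [0, 0, 0, -0.0045, 0.001, -0.005, 10, 0, 0, 0, -0.009, 0.002, -0.01, 10, 0, 0, 0, -0.013, 0.002, -0.015, 10, 0, 0, 0, -0.017, 0.0025, -0.0205, 10, 0, 0, 0, -0.0205, 0.0025, -0.026, 10, 0, 0, 0, -0.024, 0.003, -0.0318, 10, 0, 0, 0, -0.027, 0.003, -0.0375, 10, 0, 0, 0, -0.03, 0.003, -0.0437, 10, 0, 0, 0, -0.0325, 0.003, -0.05, 10, 0, 0, 0, -0.0345, 0.0035, -0.0562, 10]
}}

```text
clock: 21.0
position: [0.4806, 0.1758, 0.2369]
ee_rot: [0.064, 3.138, -0.0]
force: [2.0, 4.2, 0.1]
width: 0.207
gripper_force: 10.0
```

Emit:
{"op": "arm_command", "data": {
  "deltas": [0, 0, 0, -0.002, 0.001, -0.0065, 10, 0, 0, 0, -0.0035, 0.001, -0.013, 10, 0, 0, 0, -0.0045, 0.001, -0.0195, 10, 0, 0, 0, -0.0055, 0.001, -0.026, 10, 0, 0, 0, -0.006, 0.001, -0.031, 10, 0, 0, 0, -0.006, 0.001, -0.036, 10]
}}

```text
clock: 21.6
position: [0.4743, 0.1765, 0.2007]
ee_rot: [0.064, 3.139, -0.001]
force: [0.4, 2.3, 0.1]
width: 0.201
gripper_force: 10.0
```

Emit:
{"op": "arm_command", "data": {
  "deltas": [0, 0, 0, 0, 0, -0.002, 10, 0, 0, 0, 0, 0, -0.004, 10, 0, 0, 0, 0, 0, -0.006, 10, 0, 0, 0, 0, 0, -0.006, 10]
}}

```text
clock: 22.0
position: [0.4745, 0.1765, 0.1956]
ee_rot: [0.064, 3.139, -0.001]
force: [-1.4, 2.5, 6.6]
width: 0.21
gripper_force: 10.0
```

Emit:
{"op": "arm_command", "data": {
  "deltas": [0, 0, 0, 0, 0, 0, 40, 0, 0, 0, 0, 0, 0, 40, 0, 0, 0, 0, 0, 0, 40, 0, 0, 0, 0, 0, 0.01, 40, 0, 0, 0, 0, 0, 0.03, 40, 0, 0, 0, 0, 0, 0.05, 0, 0, 0, 0, 0, 0, 0.05, 0, 0, 0, 0, 0, 0, 0.05, 0, 0, 0, 0, 0, 0, 0.05, 0]
}}

```text
clock: 22.9
position: [0.474, 0.1764, 0.2446]
ee_rot: [0.064, 3.14, -0.002]
force: [0.6, -0.9, -0.4]
width: 0.135
gripper_force: 0.0
```

Emit:
{"op": "arm_command", "data": {
  "deltas": [0, 0, 0, 0, 0, -0.008, 0, 0, 0, 0, 0, 0, -0.014, 0, 0, 0, 0, 0, 0, -0.018, 0, 0, 0, 0, 0, 0, -0.0195, 0, 0, 0, 0, 0, 0, -0.021, 0, 0, 0, 0, 0, 0, -0.021, 0]
}}

```text
clock: 23.5
position: [0.4741, 0.1764, 0.2245]
ee_rot: [0.064, 3.14, -0.001]
force: [-4.8, -1.2, 8.2]
width: 0.007
gripper_force: 4.5
```

The contact height puts the knob centre at z ≈ 0.1955, which is the closed height, and it resists 8 N, so it is on the stop. I'll move clear and check by numbers.

Emit:
{"op": "arm_command", "data": {
  "deltas": [0, 0, 0, 0, 0, 0.005, 0, 0, 0, 0, 0, 0, 0.02, 0, 0, 0, 0, 0, 0, 0.05, 0, 0, 0, 0, 0, 0, 0.1, 0, 0, 0, 0, 0, 0, 0.15, 0, 0, 0, 0, -0.05, 0, 0.18, 0, 0, 0, 0, -0.1, 0, 0.18, 0, 0, 0, 0, -0.12, 0.05, 0.18, 0, 0, 0, 0, -0.12, 0.1, 0.18, 0, 0, 0, 0, -0.12, 0.15, 0.18, 0, 0, 0, 0, -0.12, 0.2, 0.18, 0, 0, 0, 0, -0.12, 0.2, 0.18, 0]
}}

```text
clock: 24.7
position: [0.3523, 0.3824, 0.4029]
ee_rot: [0.053, 3.141, -0.0]
force: [0.8, -0.3, 1.1]
width: 0.002
gripper_force: 0.0
```

```bash
python3 - <<'E'
from h import *
P=[.474,.1755,.196]; k={}
ims={n:optics.get_image(n) for n in C}
old={n:cv2.imread(f"pics/{n}0.png") for n in C}
for n in C:
    u,v=proj(n,P)[0].round().astype(int); print(n,"knob expected",u,v,[d for d in dark(n,u,v,8,55)])
    im=ims[n]; u,v=proj(n,[.533,.166,.185])[0].round().astype(int); w=im[v-14:v+15,u-18:u+19].astype(int)
    m=((w[...,2]-w[...,0])>45).astype(np.uint8); N,l,st,c=cv2.connectedComponentsWithStats(m)
    print(" grip",u,v,[(int(st[i,4]),(c[i]+[u-18,v-14]).round(1).tolist()) for i in range(1,N) if st[i,4]>8])
    # faces: dark blobs on the tray
    u,v=proj(n,[.53,.167,.08])[0].round().astype(int); print(" faces near",u,v,[d for d in dark(n,u,v,32,50)])
    # tray/blank/brass change: yellow centroid before/after
    for x in(old[n],im):
        h=cv2.cvtColor(x,cv2.COLOR_BGR2HSV); m=cv2.inRange(h,(18,120,90),(32,255,255)); N,l,st,c=cv2.connectedComponentsWithStats(m)
        print(" yellow",[(int(st[i,4]),c[i].round(1).tolist()) for i in range(1,N) if st[i,4]>60])
print(sensors.observe()["force"],sensors.observe()["clock"])
E
```

```text
side knob expected 279 144 [(31, [279.5, 143.7])]
 grip 300 146 [(39, [300.1, 146.3])]
 faces near 301 178 [(372, [329.5, 172.3]), (136, [298.5, 174.2]), (86, [302.4, 186.2]), (20, [312.1, 185.9]), (143, [321.6, 201.5])]
 yellow [(4492, [396.9, 342.3])]
 yellow [(187, [353.5, 219.8]), (4487, [396.9, 342.3])]
top knob expected 226 209 []
 grip 231 189 [(24, [224.9, 188.9]), (42, [234.0, 189.1])]
 faces near 239 195 []
 yellow [(131, [288.8, 175.2]), (1290, [418.5, 196.2])]
 yellow [(131, [288.8, 175.1]), (1291, [418.5, 196.2])]
[ 0.3544 -1.1115  1.1022] 25.0
```

```bash
python3 -c "
from cell import arm; print(arm.sign_off())"
```

```text
the job is handed in; nothing more can be done
None
```

The tray hangs in both prongs of the keeper hook with the two faces apart, the keeper is closed on its stop, the arm is clear, the loose blank and brass bar have not moved, and the job was handed in at about 25 s.

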